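Put the piled supplies away in their trays

TASK

Take apart the pile of three closed cartons with a small dish on top and put each thing away in its own grey low-lipped tray: every carton in the tray made to its length (the longest carton in the longest tray, and so on), lying flat between the lips and along the tray, and the dish in the middle of the round tray. Keep the dish upright, and leave everything else on the bench where it is, including the plaster block and the white dental cast.

Things in the scene. Friction and masses are not known exactly. Their poses are not given: they have to be found in the camera images.
- wax_box_mid (a point): closed rectangular carton, 63 x 131 x 34 mm (its x, its long y, height). Point at its centre, half-way up; x across the narrow width, y along the length, z up. The largest, at the bottom of the pile, standing on the worktop; 0.2 to 0.45 kg
- bur_box_mid (a point): closed rectangular carton, 56 x 86 x 26 mm (its x, its long y, height). Point at its centre, half-way up; x across the narrow width, y along the length, z up. Second from below, lying on the largest carton
- strip_box_mid (a point): closed rectangular carton, 46 x 71 x 22 mm (its x, its long y, height). Point at its centre, half-way up; x across the narrow width, y along the length, z up. The smallest carton, third from below, under the dish
- glass_dish_mid (a point): small round open dish with a pink filling, outside diameter 42 mm, 16 mm high, on top of the pile (its underside 82 mm above the worktop). Point at its centre, half-way up; z up. It can be held across its outside
- tray_long: fixed light grey plastic put-away tray for the largest (63 x 131 mm) carton, the longest tray. Inside between the lips 79 x 147 mm (x by y), outside 87 x 155 mm. Floor 3 mm above the worktop; lips 4 mm thick rise to 9 mm above the worktop, whole along both short ends (at +y and -y), and only 30 mm long at the corners of the long sides, which are otherwise open for the fingers. Origin at the centre of its underside on the worktop; y along its length
- tray_middle: fixed light grey plastic put-away tray for the middle (56 x 86 mm) carton, the middle one in length. Inside between the lips 72 x 102 mm (x by y), outside 80 x 110 mm. Floor 3 mm above the worktop; lips 4 mm thick rise to 9 mm above the worktop, whole along both short ends (at +y and -y), and only 24 mm long at the corners of the long sides, which are otherwise open for the fingers. Origin at the centre of its underside on the worktop; y along its length
- tray_short: fixed light grey plastic put-away tray for the smallest (46 x 71 mm) carton, the shortest rectangular tray. Inside between the lips 62 x 87 mm (x by y), outside 70 x 95 mm. Floor 3 mm above the worktop; lips 4 mm thick rise to 9 mm above the worktop, whole along both short ends (at +y and -y), and only 20 mm long at the corners of the long sides, which are otherwise open for the fingers. Origin at the centre of its underside on the worktop; y along its length
- tray_round: fixed round light grey plastic tray for the dish, 74 mm in diameter. Floor 3 mm above the worktop; two curved lips at its +y and -y sides (each about 70 degrees of arc, inner radius 29 mm, outer radius 33 mm) rise to 9 mm above the worktop; the +x and -x sides are open for the fingers. Origin at the centre of its underside on the worktop
- plaster_block_mid (a point): loose cream plaster block, 46 x 52 x 36 mm, standing on the worktop, to be left alone. Point at its centre
- cast_white_mid (a point): loose white dental cast (a flat base with a row of teeth), 60 x 77 x 26 mm, lying on the worktop, to be left alone. Point at its centre
Things that resemble listed ones, but are neither listed nor needed, are in the scene too. Leave any black look-alike of the part that bears glass_dish_mid alone. Leave any green look-alike of the part that bears bur_box_mid alone.

How it is judged:
By the outcome, as a careful person would: the job done as asked, in the order asked, and still so for the second after the job is handed in, with the robot touching nothing.
It also fails if it takes over 128 s, if anything falls off the work surface, if the arm or the gripper's body presses on something with over 40 N, if the wrist force passes 120 N, or if a joint passes its speed limit or range.

ROBOT

A 6-joint arm with a two-finger parallel gripper is mounted at the origin on a cart in front of the work surface, level with it; the furniture and walls round the work are solid. World frame = base frame: x ahead of the robot, y to its left, z up, the work surface at z = 0. Lengths are in m, angles in rad, forces in N, time in s.
With the tool pointing down it reaches from about 0.25 to 0.775 m from the base axis. Payload 4 kg.
Tool frame: the origin (TCP) lies on the centre line of the jaws, within the pads' length; the fingertips stand 14 mm ahead of it and the grasp point (between the pads) lies 5 mm behind it (robot.tcp_to_tips is the distance from the TCP to the fingertips, in m); z points along the fingers, y is the line along which they close (so a half turn about z gives the same grasp; the last joint's range is limited). The gripper opens to 94 mm and grips with 3 to 60 N. Pads are 16 mm wide; open, the fingers measure 119 mm over their backs; the gripper's body (75 mm by 177 mm) begins 78 mm behind the grasp point.
Start: joints at [-1.382, 0.087, 1.371, -0, 1.684, -0.103], TCP at [0.158, -0.527, 0.22] pointing down, gripper open.
Joint ranges: [-3.1, 3.1], [-0.76, 2.03], [0.27, 2.55], [-1.08, 4.22], [0.17, 2.65], [-2.57, 2.57]. Speed limits (rad/s): [2.79, 2.79, 3.14, 3.14, 3.14, 3.14].

INTERFACE

Orientations are given as [roll, pitch, yaw] about the fixed x, y, z axes, in that order (R = Rz(yaw) Ry(pitch) Rx(roll)).
In Python, from bench import robot gives the robot as it stands.
- The arm moves only by the tool carry_out, never from a script. Its argument "increments" is a list of rows, each a list of 3 entries, a list of its own where there are three numbers: the closure in counts, from 0 (fully open) to 255 (shut), then the shift along the tool's x, y, z in mm, then the turn about the tool's z in degrees. In form: [[fingers, [dx, dy, dz], twist], ...]. A call has 1 to 8 rows; each row shifts and turns the commanded pose from where the row before left it, along the tool's axes as they then stand; what a row does not reach is not made up. A row lasts 1/10 s, in which the tool goes at most 50 mm and 8.59 degrees, less where a joint would pass 70% of its speed; a pose out of reach is approached as far as the arm can. A call with a gripper value outside its range is refused whole. The fingers move at their own pace and stop on an object; the grip force is fixed at half the most. Time passes only in rows, so rows that do not move let the fingers close. It gives the time, the measured TCP pose, the force, the opening and the grip force at its end, in the units of the state.
- robot.get_obs(): the state, without advancing time (a new reading comes with each control period).
- robot.snapshot(name): name is "scene" or "top"; returns the picture (400x640x3 uint8, blue, green, red); there is no depth.
- robot.get_calibration(name): a dict with "vfov" (degrees; the focal length in pixels is half the picture's height over the tangent of half this angle, whatever the lens; pixels are square), "cx", "cy" (the principal point, pixels), "T" (4x4, takes a point from camera to world coordinates). Camera axes: x right, y down, z forward; pixel columns grow to the right and rows downward; lengths in m; the calibration is good to about 2 mm. A picture is of the moment at which its call begins. get_calibration takes no time and is no camera call.
- robot.close_job(): hands the job in; it is judged then, once.
The state is a dict: "time": time; "joint_positions": joint angles; "qvel": joint speeds; "joint_torque": joint torques, N m; "tool_pos": TCP position; "ee_rot": TCP orientation; "wrist_force": force on the tool from outside, world axes, zero at the start; "wrist_torque": the same for the moment, N m; "width": finger opening in m; "finger_force": force on a finger pad.
Only numpy, scipy, OpenCV 4.12 (cv2) and the standard library are available. Lean on these libraries where they do the work, as an engineer would, in place of code of your own. Each camera call takes 0.05 s, during which the arm holds its last target. There are 200 camera calls.

## Working session

There is one attempt and no reset: what is moved stays moved. The work goes in short steps, Python scripts to look and compute and a tool call to move; the robot and the scene stay as the last step left them, time stands still between calls to the robot, and variables do not carry over. Pictures are saved under pics/ and viewed, at most 14 in all, crops included, and the job is handed in when it is done.

Besides the shell and the picture viewer there is one more tool, called after "Emit:" as name([rows], argument=value, ...), one row to a line, values as JSON. carry_out: Moves the arm, as the interface text tells. Its arguments: {"type":"object","properties":{"increments":{"type":"array","items":{"type":"array"}}},"required":["increments"]}

```bash
mkdir -p pics; python3 - <<'E'
from bench import robot
import cv2,json,numpy as np
for n in("scene","top"):
    cv2.imwrite(f"pics/{n}0.png",robot.snapshot(n)); c=robot.get_calibration(n); print(n,c["vfov"],c["cx"],c["cy"],np.round(c["T"],4).tolist(), [k for k in c])
o=robot.get_obs();print(o)
E
ls
```

```text
scene 48.96126231614956 312.1628998006234 199.85448072040847 [[-0.8929, -0.2298, 0.3873, 0.0593], [-0.45, 0.4879, -0.7479, 0.8767], [-0.0171, -0.8421, -0.5391, 0.698], [0.0, 0.0, 0.0, 1.0]] ['vfov', 'cx', 'cy', 'T']
top 56.447597254656955 324.4497017983046 200.13706653176962 [[0.0239, -0.9911, 0.1306, 0.3768], [-0.9991, -0.0281, -0.0305, 0.0204], [0.0339, -0.1298, -0.991, 1.094], [0.0, 0.0, 0.0, 1.0]] ['vfov', 'cx', 'cy', 'T']
{'time': 0.1, 'joint_positions': array([-1.38208872e+00,  8.78877295e-02,  1.37210943e+00, -9.44635347e-06,
        1.68359872e+00, -1.03105620e-01]), 'qvel': array([-0.00184606, -0.00202712, -0.0035955 ,  0.00039049, -0.00055736,
       -0.00091127]), 'joint_torque': array([ 1.33107416e-03, -3.41250801e+01, -3.03302336e+01,  7.20529351e-02,
        3.04063875e-02, -9.42688325e-05]), 'tool_pos': array([ 0.15812978, -0.52628575,  0.21841437]), 'ee_rot': array([-3.13959910e+00, -1.96839874e-04,  2.91811980e-01]), 'wrist_force': array([-0.69885957,  0.46606342, -0.1668496 ]), 'wrist_torque': array([0.03232602, 0.01491928, 0.00506073]), 'finger_force': 0.0, 'width': 0.09432562105839605}
pics
```

View pics/scene0.png

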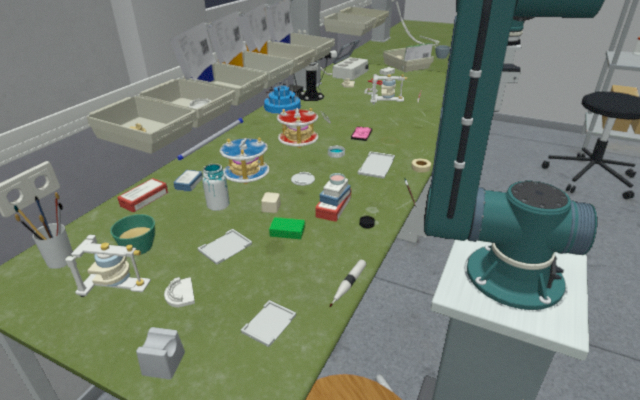

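View pics/top0.png

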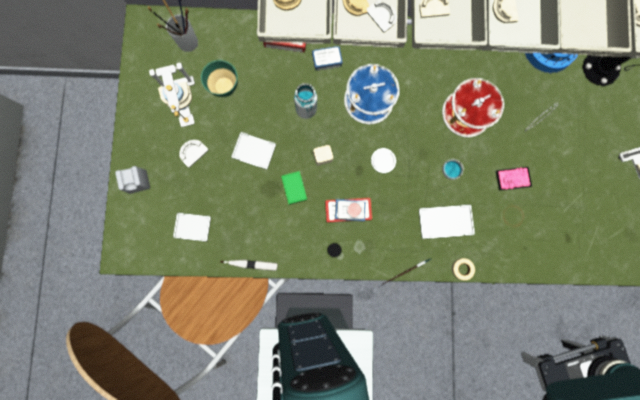

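The scene shows the pile at top px (349,210), with a red carton at the bottom. The tray candidates are at (192,227), (254,150) and (447,221), and the round one is at (383,160). The look-alikes are a green carton at (293,187) and a black dish at (335,250); I'll leave both alone. Enlarging to confirm.

```bash
cat > h.py <<'E'
import numpy as np,cv2
from bench import robot
C={}
def cal(n):
    if n not in C:
        c=robot.get_calibration(n); C[n]=(200/np.tan(np.radians(c["vfov"]/2)),c["cx"],c["cy"],np.array(c["T"]))
    return C[n]
def ray(n,uv,z):
    f,cx,cy,T=cal(n); uv=np.atleast_2d(np.asarray(uv,float))
    d=np.c_[(uv[:,0]-cx)/f,(uv[:,1]-cy)/f,np.ones(len(uv))]@T[:3,:3].T
    o=T[:3,3]; return o+d*((z-o[2])/d[:,2])[:,None]
def proj(n,P):
    f,cx,cy,T=cal(n); p=(np.atleast_2d(P)-T[:3,3])@T[:3,:3]
    return np.c_[p[:,0]/p[:,2]*f+cx,p[:,1]/p[:,2]*f+cy]
def rect(n,mask,z,minA=60):
    "contours cast to plane z -> minAreaRect: centre mm, sizes mm, yaw of long axis deg"
    out=[]
    for c in cv2.findContours(mask.astype(np.uint8),cv2.RETR_EXTERNAL,cv2.CHAIN_APPROX_NONE)[0]:
        if cv2.contourArea(c)<minA: continue
        P=(ray(n,c[:,0,:],z)[:,:2]*1000).astype(np.float32)
        b=cv2.boxPoints(cv2.minAreaRect(P)); e=[b[1]-b[0],b[2]-b[1]]
        l=max(e,key=np.linalg.norm); s=min(e,key=np.linalg.norm)
        out.append((c[:,0].mean(0).round(1).tolist(),b.mean(0).round(1).tolist(),round(float(np.linalg.norm(s)),1),round(float(np.linalg.norm(l)),1),round(float(np.degrees(np.arctan2(l[1],l[0]))%180),1)))
    return out
E
python3 - <<'E'
from h import *
t=cv2.imread("pics/top0.png");s=cv2.imread("pics/scene0.png")
cv2.imwrite("pics/c1.png",np.hstack([cv2.resize(t[185:235,310:390],None,fx=5,fy=5,interpolation=2),cv2.resize(s[165:225,305:375],(400,250),interpolation=2)]).copy())
hsv=cv2.cvtColor(t,cv2.COLOR_BGR2HSV)
m=(hsv[...,1]<45)&(hsv[...,2]>165); m[:120]=0;m[280:]=0
m=cv2.morphologyEx(m.astype(np.uint8),cv2.MORPH_CLOSE,np.ones((3,3)))
for r in rect("top",m,0.005):print(r)
cv2.imwrite("pics/c2.png",cv2.resize(t[125:280,160:490],(792,372),interpolation=2))
E
```

```text
([265.5, 265.4], [326.6000061035156, 151.39999389648438], 22.2, 61.3, 85.7)
([463.9, 269.0], [329.6000061035156, -425.0], 50.6, 52.5, 45.6)
([235.9, 262.5], [330.29998779296875, 238.5], 19.8, 62.9, 91.3)
([191.5, 226.7], [432.1000061035156, 368.8999938964844], 74.5, 98.8, 84.9)
([446.3, 221.4], [467.8999938964844, -376.1000061035156], 93.1, 159.3, 95.9)
([347.9, 209.5], [495.6000061035156, -84.30000305175781], 55.0, 115.9, 93.3)
([127.2, 178.4], [566.9000244140625, 563.7000122070312], 62.9, 66.3, 16.6)
([383.1, 160.0], [647.2999877929688, -186.5], 74.5, 76.8, 45.6)
([632.0, 156.3], [684.9000244140625, -950.7000122070312], 60.0, 63.7, 174.9)
([322.7, 153.9], [661.0999755859375, -4.800000190734863], 45.6, 50.4, 104.8)
([191.5, 151.2], [656.9000244140625, 386.5], 63.3, 79.0, 136.1)
([253.3, 150.4], [664.5999755859375, 202.89999389648438], 85.5, 114.4, 73.0)
([470.2, 128.3], [754.9000244140625, -459.3999938964844], 53.9, 168.8, 92.1)
```

View pics/c1.png

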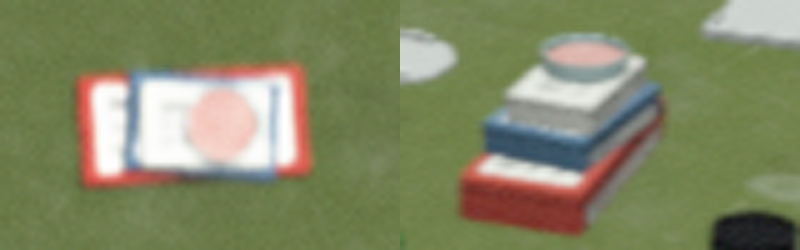

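View pics/c2.png

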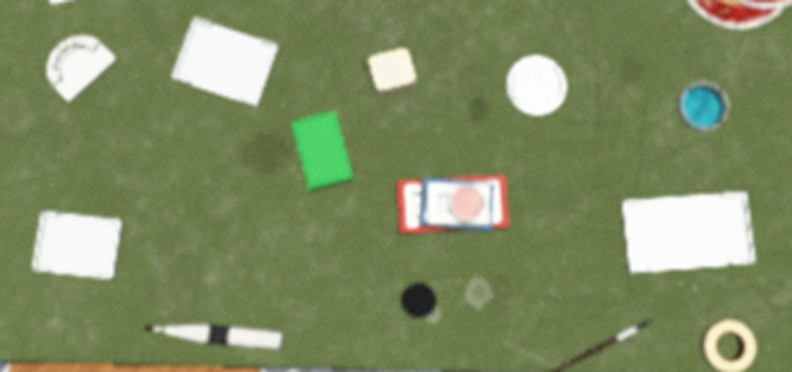

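The crops show the pile as red, then blue, then a white carton, with the pink dish on top. Nothing else fits that description. The measured trays match the listed sizes: short (192,227), long (447,221), middle (254,150), round (383,160). Next I'll measure the pile layers.

```bash
python3 - <<'E'
from h import *
t=cv2.imread("pics/top0.png");s=cv2.imread("pics/scene0.png")
def msk(im,box,f):
    h=cv2.cvtColor(im,cv2.COLOR_BGR2HSV).astype(int);m=f(h[...,0],h[...,1],h[...,2]).astype(np.uint8)
    o=np.zeros_like(m);x0,x1,y0,y1=box;o[y0:y1,x0:x1]=m[y0:y1,x0:x1];return o
bt=(310,390,185,235);bs=(305,375,165,225)
red=lambda h,s,v:((h<8)|(h>172))&(s>130)
blue=lambda h,s,v:(h>95)&(h<120)&(s>70)
pink=lambda h,s,v:((h<12)|(h>170))&(s>25)&(s<110)&(v>190)
k=np.ones((3,3))
for n,im,b in(("top",t,bt),("scene",s,bs)):
    print(n,"red",rect(n,msk(im,b,red),.034,5)); print("blue",rect(n,msk(im,b,blue),.060,5))
    m=cv2.morphologyEx(msk(im,b,pink),cv2.MORPH_OPEN,k);print("pink",rect(n,m,.095,5))
# everything non-green in top = bottom carton + rest
m=msk(t,bt,lambda h,s,v:~((h>28)&(h<60)&(s>50)));print("all",rect("top",m,.034))
# strip corners, by eye from scene crop
print(np.round(ray("scene",[[323.9,186.6],[339.1,190.9],[347.9,178.9]],.082)*1000))
cv2.imwrite("pics/c3.png",np.hstack([cv2.resize(s[165:225,305:365],(480,480),interpolation=2),cv2.resize(t[142:178,366:402],(288,480),interpolation=2)]))
rt=t[142:178,366:402];print(rt.min(2)[::2,::2])
E
```

```text
top red [([329.6, 213.9], [480.29998779296875, -27.399999618530273], 35.9, 68.7, 32.1), ([369.3, 209.1], [495.8999938964844, -139.5], 14.4, 60.8, 0.5)]
blue []
pink [([353.8, 209.3], [485.29998779296875, -91.0], 32.6, 35.5, 0.9)]
scene red [([329.8, 210.9], [478.29998779296875, -27.0], 67.6, 102.7, 99.0)]
blue [([334.1, 196.7], [481.70001220703125, -64.30000305175781], 61.2, 105.1, 91.9)]
pink [([337.0, 177.7], [482.0, -91.5], 27.6, 27.9, 114.6)]
all [([348.3, 209.6], [491.6000061035156, -81.4000015258789], 70.1, 136.2, 94.0)]
[[ 503.  -51.   82.]
 [ 457.  -49.   82.]
 [ 460. -118.   82.]]
[[ 78  85  88  92  91  82  78  81  77  77  75  74  79  81  81  76  85  87]
 [ 73  82  90  91  83  84  82  78  77  76  73  75  74  85  76  75  78  79]
 [ 72  79  89  86  85  76  77  77  76  77  72  77  75  77  78  78  78  73]
 [ 72  73  72  76  76  85 136 172 214 213 167 117  76  76  74  69  79  87]
 [ 71  79  77  79 102 188 249 251 252 252 251 242 187  87  72  72  80  87]
 [ 74  74  78  91 216 251 252 252 252 252 252 252 243 175  85  71  73  82]
 [ 73  75  77 167 250 252 252 252 252 252 251 251 241 238 160  76  76  80]
 [ 77  77  97 227 249 251 252 252 251 252 252 252 251 236 226  92  78  82]
 [ 74  81 107 242 246 251 252 252 252 252 252 252 252 245 239 127  87  86]
 [ 71  71 110 236 247 252 252 252 252 252 252 252 252 246 241 155  79  86]
 [ 78  70  98 233 249 252 252 252 251 252 252 252 252 247 241 144  75  77]
 [ 76  75  88 203 245 252 252 252 252 252 252 252 252 246 238 104  76  77]
 [ 75  76  75 140 230 250 252 252 252 252 252 252 252 251 210  84  78  78]
 [ 75  74  74  82 187 244 252 252 252 252 252 252 253 242 112  79  78  78]
 [ 73  70  72  73  87 180 246 252 252 253 252 251 225 126  79  78  79  77]
 [ 72  70  72  74  75  87 123 177 219 225 196 151  92  77  79  77  80  82]
 [ 71  67  68  71  74  74  74  80  79  76  76  74  76  76  74  73  75  77]
 [ 72  71  67  72  73  72  75  78  74  73  71  73  77  77  72  68  70  72]]
```

View pics/c3.png

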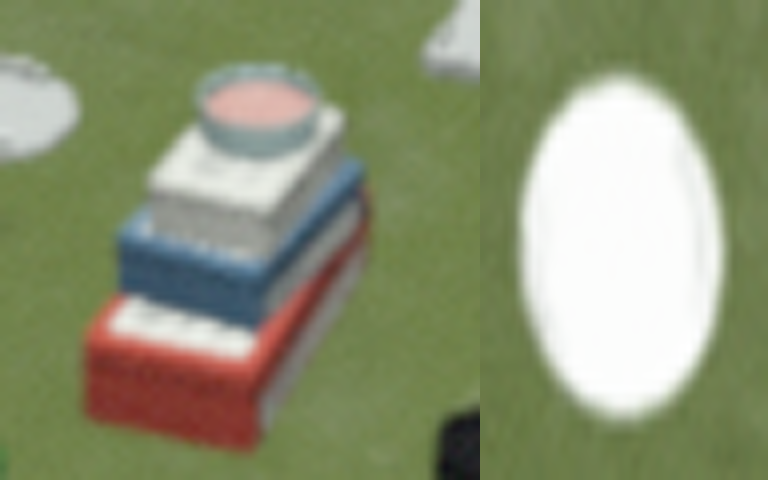

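The pile order is confirmed. The round tray's faint lip lines lie at its left and right in the picture (world ±y), so the dish should be held across world x. Both views put the dish at about (484,-91) mm.

```bash
cat >> h.py <<'E'
def plan(x,y,z,yaw,n,step=8.5):
    "rows of tool-frame shifts (mm) and twists (deg) from the measured pose"
    o=robot.get_obs(); p=o["tool_pos"]*1000; a=np.degrees(o["ee_rot"][2]); d=(np.array([x,y,z])-p)/n; t=(yaw-a+90)%180-90 if yaw is not None else 0
    w=t/n; print("at",p.round(1),round(a,1),"w",round(o["width"]*1000,1))
    for k in range(n):
        r=np.radians(a+w*k); print([round(d[0]*np.cos(r)+d[1]*np.sin(r)),round(d[0]*np.sin(r)-d[1]*np.cos(r)),round(-d[2])],round(-w,1))
E
python3 -c "
from h import *
plan(484,-91,180,90,14)"
```

```text
at [ 158.1 -526.3  218.4] 16.7 w 94.3
[31, -23, 3] -5.2
[33, -20, 3] -5.2
[35, -17, 3] -5.2
[36, -14, 3] -5.2
[37, -10, 3] -5.2
[38, -7, 3] -5.2
[39, -3, 3] -5.2
[39, 0, 3] -5.2
[39, 4, 3] -5.2
[38, 7, 3] -5.2
[37, 11, 3] -5.2
[36, 14, 3] -5.2
[35, 17, 3] -5.2
[33, 20, 3] -5.2
```

Emit:
carry_out([
  [0,[31,-23,0],-5.2],
  [0,[33,-20,0],-5.2],
  [0,[35,-17,0],-5.2],
  [0,[36,-14,0],-5.2],
  [0,[37,-10,0],-5.2],
  [0,[38,-7,0],-5.2],
  [0,[39,-3,0],-5.2],
  [0,[39,0,0],-5.2],
])

```text
time: 0.9
tool_pos: [0.345, -0.2777, 0.219]
ee_rot: [-3.141, -0.0, 1.021]
wrist_force: [0.7, 0.0, -0.2]
width: 0.0939
finger_force: 0.0
```

Emit:
carry_out([
  [0,[39,4,0],-5.2],
  [0,[38,7,0],-5.2],
  [0,[37,11,0],-5.2],
  [0,[36,14,0],-5.2],
  [0,[35,17,10],-5.2],
  [0,[33,20,20],-5.2],
  [0,[0,0,20],0],
  [0,[0,0,0],0],
])

```text
time: 1.7
tool_pos: [0.4834, -0.0924, 0.1656]
ee_rot: [-3.134, -0.002, 1.565]
wrist_force: [0.3, -0.5, -1.0]
width: 0.0943
finger_force: 0.0
```

Emit:
carry_out([
  [80,[1,0,30],0],
  [80,[0,0,25],0],
  [80,[0,0,10],0],
  [80,[0,0,0],0],
  [80,[0,0,0],0],
])

```text
time: 2.2
tool_pos: [0.4858, -0.0937, 0.1059]
ee_rot: [3.14, 0.001, 1.562]
wrist_force: [1.1, -0.2, 0.8]
width: 0.065
finger_force: 0.0
```

Emit:
carry_out([
  [80,[1,-1,6],0],
  [80,[0,0,0],0],
  [110,[0,0,0],0],
  [120,[0,0,0],0],
  [130,[0,0,0],0],
  [140,[0,0,0],0],
  [150,[0,0,0],0],
  [150,[0,0,0],0],
])

```text
time: 3.0
tool_pos: [0.4844, -0.0921, 0.0986]
ee_rot: [3.141, 0.0, 1.562]
wrist_force: [0.2, -0.5, 0.3]
width: 0.0411
finger_force: 30.0
```

Emit:
carry_out([
  [150,[0,0,-10],0],
  [150,[0,0,-25],0],
  [150,[0,0,-25],0],
  [150,[0,0,0],0],
])

```text
time: 3.4
tool_pos: [0.4866, -0.0928, 0.163]
ee_rot: [3.133, 0.003, 1.562]
wrist_force: [0.1, 0.0, 0.7]
width: 0.0409
finger_force: 30.0
```

```bash
python3 - <<'E'
from h import *
s=cv2.imread("pics/scene0.png");t=cv2.imread("pics/top0.png")
h=cv2.cvtColor(s,cv2.COLOR_BGR2HSV)
m=((h[...,1]<50)&(h[...,2]>140)).astype(np.uint8)
for b in((288,318,170,188),(355,400,148,182),(195,255,228,264),(240,300,300,345)):
    o=np.zeros_like(m);o[b[2]:b[3],b[0]:b[1]]=m[b[2]:b[3],b[0]:b[1]]
    o=cv2.morphologyEx(o,cv2.MORPH_CLOSE,np.ones((3,3)));print(rect("scene",o,.004))
g=cv2.cvtColor(t,cv2.COLOR_BGR2GRAY).astype(int)
for b in((145,176),):
  print(ray("top",[[383.1,160]],.003)*1000)
  np.set_printoptions(linewidth=200);print(g[146:176,367:400:1][:, :])
s2=robot.snapshot("scene");t2=robot.snapshot("top");cv2.imwrite("pics/s1.png",s2);cv2.imwrite("pics/t1.png",t2)
cv2.imwrite("pics/c4.png",np.hstack([cv2.resize(s2[135:230,290:385],(450,450),interpolation=2),cv2.resize(t2[180:240,310:370],(340,450),interpolation=2)]))
E
```

```text
[([302.5, 178.4], [643.0, -186.3000030517578], 73.5, 83.3, 116.5)]
[([376.5, 164.0], [464.3999938964844, -380.6000061035156], 92.2, 168.3, 95.7)]
[([224.6, 245.6], [662.2000122070312, 197.6999969482422], 92.6, 114.8, 73.1)]
[([268.5, 322.5], [430.20001220703125, 365.3999938964844], 76.2, 101.3, 84.8)]
[[ 647.598547   -187.08504325    3.        ]]
[[116 117 122 125 125 121 119 122 115 116 113 114 123 113 117 113 116 114 117 109 112 115 116 115 116 117 118 116 111 116 114 114 112]
 [114 114 118 117 118 122 119 119 112 113 118 121 126 138 144 155 155 153 143 128 122 115 114 112 116 112 113 114 115 117 115 119 116]
 [109 112 114 112 116 116 115 114 111 119 136 161 177 192 211 223 229 223 209 186 165 146 124 115 114 113 114 112 114 109 114 116 115]
 [111 113 117 118 117 113 115 114 119 147 192 226 235 242 247 251 252 250 246 239 230 204 173 144 122 116 114 115 114 113 114 119 123]
 [113 117 115 115 118 117 118 134 164 204 239 250 252 252 253 253 253 253 252 252 250 244 233 204 155 121 117 110 114 111 114 117 117]
 [119 117 115 119 113 116 134 180 228 244 251 253 253 252 252 253 252 253 25
[... 2599 characters left out ...]
118 118 117 119 117 114]
 [111 112 112 110 113 114 115 111 123 137 170 214 237 244 248 250 251 251 250 247 243 236 213 173 138 119 115 116 116 115 115 116 120]
 [108 109 109 114 112 114 110 116 120 121 124 147 171 191 210 226 233 231 228 210 193 171 146 125 112 116 117 116 117 115 114 117 120]
 [114 109 110 112 108 113 113 119 117 117 113 115 120 135 147 159 160 159 160 144 130 121 116 113 109 114 112 117 111 111 112 115 117]
 [115 110 115 108 109 112 114 113 118 115 112 113 109 118 117 114 113 112 116 116 112 114 113 115 116 113 113 113 113 110 109 113 113]
 [105 111 110 112 112 112 113 115 116 111 115 114 115 117 113 111 110 112 115 111 114 115 115 115 114 113 111 113 108 110 107 108 110]]
```

View pics/c4.png

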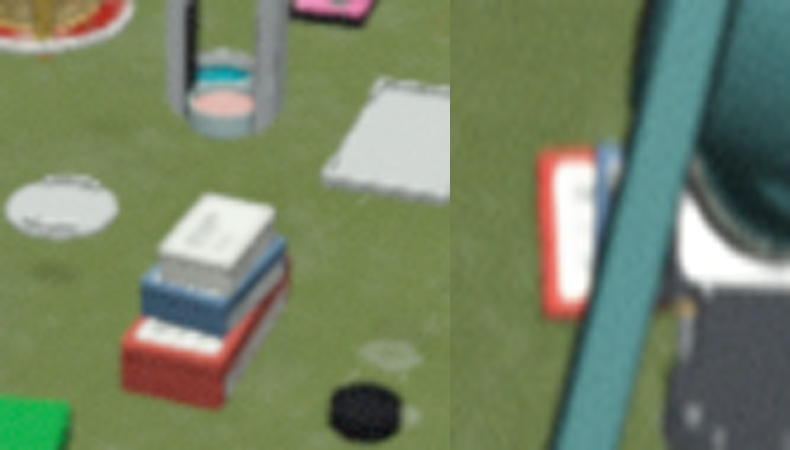

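The dish is held level. The round tray's lip shadows suggest it is turned about +11°.

```bash
python3 - <<'E'
from h import *
s=cv2.imread("pics/s1.png");h=cv2.cvtColor(s,cv2.COLOR_BGR2HSV).astype(int)
m=(((h[...,0]<12)|(h[...,0]>170))&(h[...,1]>25)&(h[...,1]<110)&(h[...,2]>180)).astype(np.uint8);o=m*0;o[148:166,325:350]=m[148:166,325:350]
print(rect("scene",o,.158,5))
# strip corners by eye from c4 (450/95 px scale)
q=np.array([[205,195],[275,210],[232,275],[160,257]])*95/450+[290,135];P=ray("scene",q,.082)*1000;print(P.round(),P.mean(0).round(1))
plan(646,-187,163,100,6)
E
```

```text
[([336.7, 156.4], [486.70001220703125, -96.4000015258789], 23.7, 29.6, 24.8)]
[[ 504. -115.   82.]
 [ 459. -116.   82.]
 [ 452.  -38.   82.]
 [ 497.  -39.   82.]] [478.1 -76.9  82. ]
at [484.4 -92.1 158.8] 89.5 w 40.7
[-16, 27, -1] -1.7
[-16, 27, -1] -1.7
[-17, 26, -1] -1.7
[-18, 26, -1] -1.7
[-19, 25, -1] -1.7
[-20, 24, -1] -1.7
```

Emit:
carry_out([
  [150,[-16,27,0],-1.7],
  [150,[-16,27,0],-1.7],
  [150,[-17,26,0],-1.7],
  [150,[-18,26,0],-1.7],
  [150,[-19,25,0],-1.7],
  [150,[-20,24,0],-1.7],
  [150,[0,0,30],0],
  [150,[0,0,0],0],
])

```text
time: 4.3
tool_pos: [0.643, -0.187, 0.1206]
ee_rot: [-3.13, -0.007, 1.74]
wrist_force: [-1.8, 0.8, -0.9]
width: 0.0406
finger_force: 30.0
```

```bash
python3 - <<'E'
from h import *
robot.snapshot("top");robot.snapshot("top")
plan(646,-186,25,100,1)
s=robot.snapshot("scene");cv2.imwrite("pics/c5.png",cv2.resize(s[100:220,260:420],(800,600),interpolation=2))
E
```

```text
at [ 644.4 -187.1  125.6] 99.7 w 40.9
[1, 2, 101] -0.3
```

View pics/c5.png

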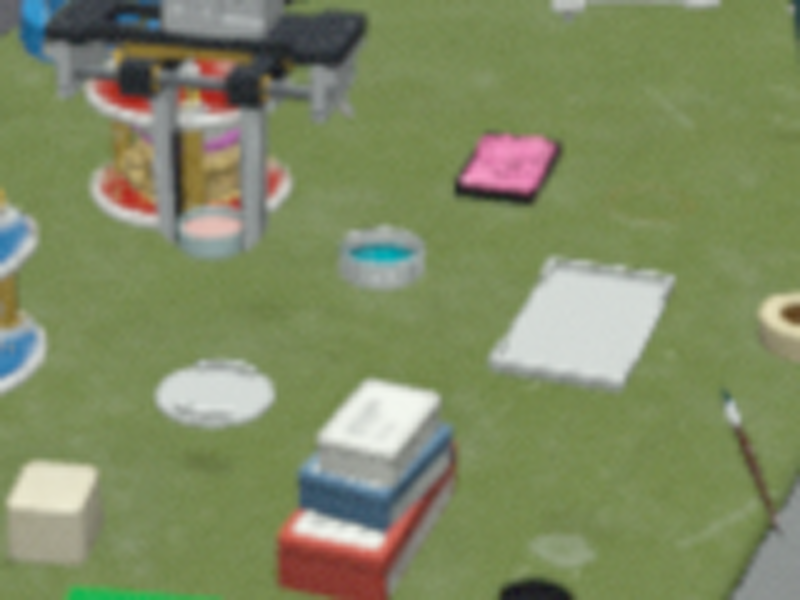

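Emit:
carry_out([
  [150,[1,1,30],0],
  [150,[0,0,30],0],
  [150,[0,0,25],0],
  [150,[0,0,13],0],
  [150,[0,0,0],0],
  [150,[0,0,0],0],
])

```text
time: 5.05
tool_pos: [0.6477, -0.1868, 0.0323]
ee_rot: [3.139, 0.001, 1.741]
wrist_force: [-0.5, 0.1, 0.6]
width: 0.0407
finger_force: 30.0
```

Emit:
carry_out([
  [150,[0,-1,6],0],
  [150,[0,0,3],0],
  [150,[0,0,1],0],
  [150,[0,0,0],0],
  [150,[0,0,0],0],
])

```text
time: 5.55
tool_pos: [0.6461, -0.1869, 0.0207]
ee_rot: [3.141, 0.0, 1.74]
wrist_force: [-1.2, 0.9, -0.6]
width: 0.0404
finger_force: 30.0
```

Emit:
carry_out([
  [150,[0,0,1],0],
  [150,[0,0,0],0],
  [150,[0,0,1],0],
  [150,[0,0,0],0],
])

```text
time: 5.95
tool_pos: [0.6462, -0.1869, 0.0197]
ee_rot: [3.141, 0.001, 1.74]
wrist_force: [-2.0, 0.6, 4.1]
width: 0.0408
finger_force: 30.0
```

Contact felt. Releasing gently and lifting.

Emit:
carry_out([
  [135,[0,0,0],0],
  [120,[0,0,0],0],
  [90,[0,0,0],0],
  [80,[0,0,0],0],
  [70,[0,0,-15],0],
  [70,[0,0,-40],0],
  [70,[0,0,-50],0],
  [40,[0,0,-50],0],
])

```text
time: 6.75
tool_pos: [0.6455, -0.1866, 0.1757]
ee_rot: [-3.141, -0.0, 1.74]
wrist_force: [0.0, -1.2, 0.3]
width: 0.0733
finger_force: 0.0
```

```bash
python3 - <<'E'
from h import *
s=robot.snapshot("scene");t=robot.snapshot("top");cv2.imwrite("pics/s2.png",s);cv2.imwrite("pics/t2.png",t)
for n,im,b in(("scene",s,(280,325,165,195)),("top",t,(360,405,140,180))):
    h=cv2.cvtColor(im,cv2.COLOR_BGR2HSV).astype(int)
    m=(((h[...,0]<12)|(h[...,0]>170))&(h[...,1]>20)&(h[...,1]<120)&(h[...,2]>170)).astype(np.uint8);o=m*0;o[b[2]:b[3],b[0]:b[1]]=m[b[2]:b[3],b[0]:b[1]]
    print(rect(n,o,.015,5))
plan(478,-77,180,93,6)
E
```

```text
[([302.5, 175.0], [643.5, -188.3000030517578], 25.8, 34.9, 25.0)]
[]
at [ 650.1 -188.3  186.1] 99.7 w 78.2
[23, -25, 1] 1.1
[23, -26, 1] 1.1
[22, -26, 1] 1.1
[22, -26, 1] 1.1
[21, -27, 1] 1.1
[21, -27, 1] 1.1
```

```bash
python3 - <<'E'
from h import *
s=cv2.imread("pics/s2.png")
h=cv2.cvtColor(s,cv2.COLOR_BGR2HSV).astype(int)
def go(f,z,b=(312,356,170,222)):
    m=f(h[...,0],h[...,1],h[...,2]).astype(np.uint8);o=m*0;o[b[2]:b[3],b[0]:b[1]]=m[b[2]:b[3],b[0]:b[1]]
    o=cv2.morphologyEx(o,cv2.MORPH_CLOSE,np.ones((3,3)))
    for c in cv2.findContours(o,0,1)[0]:
        if cv2.contourArea(c)>40: 
            q=cv2.approxPolyDP(c,2,True)[:,0]; print(q.tolist(),ray("scene",q,z).round(3)[:,:2].tolist())
    print(rect("scene",o,z,40))
go(lambda h,s,v:(s<40)&(v>195),.082,(320,352,172,196))
go(lambda h,s,v:(h>95)&(h<120)&(s>80),.060)
go(lambda h,s,v:((h<8)|(h>172))&(s>130),.034)
cv2.imwrite("pics/c6.png",cv2.resize(s[168:224,304:360],(600,600),interpolation=2))
E
```

```text
[[333, 176], [324, 187], [338, 190], [346, 179]] [[0.505, -0.115], [0.502, -0.05], [0.461, -0.052], [0.465, -0.115]]
[([335.2, 183.1], [482.6000061035156, -82.5999984741211], 44.7, 72.1, 92.2)]
[[348, 186], [339, 198], [321, 194], [320, 200], [336, 204]] [[0.459, -0.117], [0.456, -0.048], [0.509, -0.046], [0.498, -0.017], [0.451, -0.017]]
[([334.1, 196.8], [480.79998779296875, -64.9000015258789], 57.8, 102.7, 90.7)]
[[344, 201], [336, 210], [319, 208], [317, 205], [316, 216], [335, 220]] [[0.453, -0.077], [0.455, -0.027], [0.501, -0.016], [0.513, -0.027], [0.491, 0.022], [0.438, 0.017]]
[([329.5, 211.1], [478.0, -23.700000762939453], 66.8, 96.8, 99.9)]
```

View pics/c6.png

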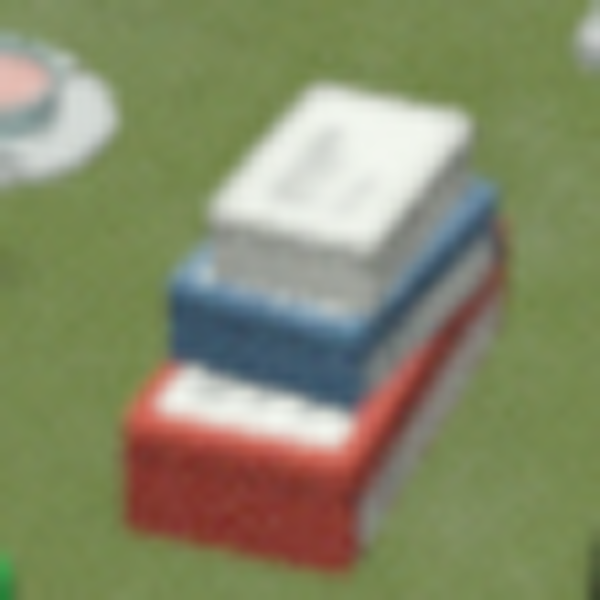

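The strip box is the white top at px (335,183). It measures 45 x 72 mm, centred at (483,-83) mm with yaw 92°, which matches the listed size.

Emit:
carry_out([
  [30,[22,-25,0],1.3],
  [30,[22,-25,0],1.3],
  [30,[21,-25,0],1.3],
  [30,[20,-26,0],1.3],
  [30,[20,-26,0],1.3],
  [30,[19,-27,0],1.3],
  [30,[0,0,20],0],
  [30,[0,0,0],0],
])

```text
time: 7.65
tool_pos: [0.477, -0.0801, 0.1523]
ee_rot: [-3.139, -0.001, 1.605]
wrist_force: [-0.6, 1.3, 0.4]
width: 0.083
finger_force: 0.0
```

Emit:
carry_out([
  [30,[0,0,20],0],
  [30,[0,0,20],0],
  [30,[0,0,10],0],
  [30,[0,0,0],0],
  [30,[0,0,0],0],
])

```text
time: 8.15
tool_pos: [0.4794, -0.0812, 0.1042]
ee_rot: [3.141, 0.0, 1.604]
wrist_force: [-0.7, 0.8, 1.1]
width: 0.0829
finger_force: 0.0
```

Emit:
carry_out([
  [30,[-1,3,15],0],
  [60,[0,0,10],0],
  [80,[0,0,0],0],
  [100,[0,0,0],0],
  [110,[0,0,0],0],
  [120,[0,0,0],0],
  [135,[0,0,0],0],
  [150,[0,0,0],0],
])

```text
time: 8.95
tool_pos: [0.4822, -0.0819, 0.079]
ee_rot: [3.14, 0.0, 1.604]
wrist_force: [-0.0, 0.7, 2.1]
width: 0.0448
finger_force: 30.0
```

Emit:
carry_out([
  [150,[0,0,-10],0],
  [150,[0,0,-25],0],
  [150,[0,0,-25],0],
  [150,[20,0,0],0],
  [150,[40,0,0],0],
  [150,[45,0,0],0],
  [150,[45,0,0],0],
  [150,[45,0,0],0],
])

```text
time: 9.75
tool_pos: [0.4751, 0.1147, 0.1393]
ee_rot: [3.14, 0.0, 1.604]
wrist_force: [1.2, 0.6, 0.4]
width: 0.0445
finger_force: 30.0
```

```bash
python3 -c "
from h import *
plan(431,367,120,85,6)"
```

```text
at [475.1 114.7 139.3] 91.9 w 44.5
[42, -6, 3] 1.1
[42, -7, 3] 1.1
[42, -8, 3] 1.1
[42, -8, 3] 1.1
[42, -9, 3] 1.1
[41, -10, 3] 1.1
```

Emit:
carry_out([
  [150,[42,-6,0],1.1],
  [150,[42,-7,0],1.1],
  [150,[42,-8,0],1.1],
  [150,[42,-8,0],1.1],
  [150,[42,-9,0],1.1],
  [150,[40,-10,0],1.1],
  [150,[0,0,40],0],
  [150,[0,0,0],0],
])

```text
time: 10.55
tool_pos: [0.4273, 0.3628, 0.0936]
ee_rot: [-3.133, 0.007, 1.492]
wrist_force: [-0.2, -0.1, -0.6]
width: 0.0445
finger_force: 30.0
```

```bash
python3 - <<'E'
from h import *
robot.snapshot("top");robot.snapshot("top")
t=robot.snapshot("top");s=robot.snapshot("scene");cv2.imwrite("pics/s3.png",s);cv2.imwrite("pics/t3.png",t)
plan(431,367,25,85,1)
cv2.imwrite("pics/c7.png",np.hstack([cv2.resize(s[270:360,225:315],(400,400),interpolation=2),cv2.resize(t[170:250,310:410],(400,400),interpolation=2)]))
E
```

```text
at [431.9 363.6 100.2] 85.3 w 44.8
[3, -1, 75] 0.3
```

View pics/c7.png

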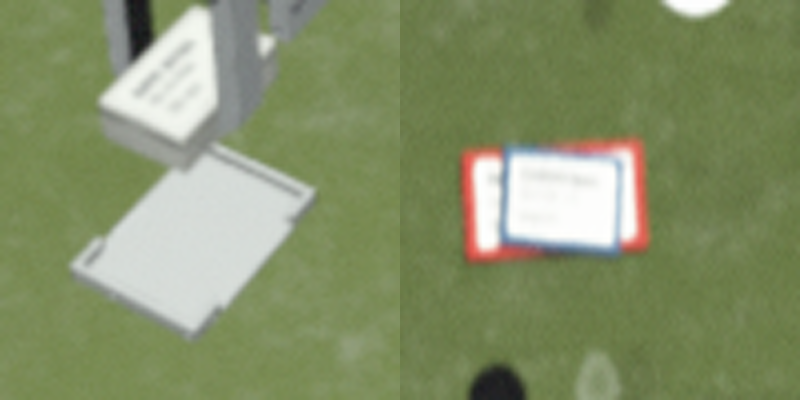

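Emit:
carry_out([
  [150,[3,-1,25],0],
  [150,[0,0,25],0],
  [150,[0,0,15],0],
  [150,[0,0,5],0],
  [150,[0,0,0],0],
  [150,[0,0,0],0],
])

```text
time: 11.35
tool_pos: [0.4311, 0.3674, 0.0299]
ee_rot: [3.14, -0.001, 1.489]
wrist_force: [0.4, -0.6, -0.4]
width: 0.0448
finger_force: 30.0
```

Emit:
carry_out([
  [150,[0,0,5],0],
  [150,[0,0,2],0],
  [150,[0,0,0],0],
  [150,[0,0,1],0],
  [150,[0,0,0],0],
  [150,[0,0,0],0],
])

```text
time: 11.95
tool_pos: [0.4306, 0.3673, 0.022]
ee_rot: [3.14, -0.001, 1.489]
wrist_force: [-1.6, -0.6, 6.4]
width: 0.0445
finger_force: 30.0
```

Emit:
carry_out([
  [135,[0,0,0],0],
  [120,[0,0,0],0],
  [90,[0,0,0],0],
  [70,[0,0,0],0],
  [60,[0,0,-15],0],
  [60,[0,0,-40],0],
  [30,[0,0,-50],0],
  [30,[0,0,-40],0],
])

```text
time: 12.75
tool_pos: [0.4304, 0.3673, 0.1691]
ee_rot: [3.139, -0.002, 1.489]
wrist_force: [1.6, 0.5, -0.0]
width: 0.0825
finger_force: 0.0
```

```bash
python3 - <<'E'
from h import *
t=cv2.imread("pics/t3.png")
q=np.array([[336.25,199.4],[365.5,201.6],[364.5,220.6],[335.75,219]]);P=ray("top",q,.06)*1000
print(P.round()[:,:2].tolist(),P.mean(0).round(1),np.linalg.norm(P-np.roll(P,1,0),axis=1).round())
h=cv2.cvtColor(t,cv2.COLOR_BGR2HSV).astype(int);b=(310,390,185,235)
m=((h[...,0]>95)&(h[...,0]<125)&(h[...,1]>45)).astype(np.uint8);o=m*0;o[b[2]:b[3],b[0]:b[1]]=m[b[2]:b[3],b[0]:b[1]]
o=cv2.morphologyEx(o,cv2.MORPH_CLOSE,np.ones((9,9)));print(rect("top",o,.06,20))
m=(~((h[...,0]>28)&(h[...,0]<60)&(h[...,1]>50))).astype(np.uint8);o=m*0;o[b[2]:b[3],b[0]:b[1]]=m[b[2]:b[3],b[0]:b[1]];print(rect("top",o,.034))
plan(483,-85,190,87,14)
E
```

```text
[[516.0, -45.0], [512.0, -127.0], [459.0, -125.0], [461.0, -44.0]] [487.  -85.1  60. ] [55. 82. 54. 80.]
[([344.1, 213.2], [487.3999938964844, -83.4000015258789], 54.5, 84.0, 84.4)]
[([348.3, 209.6], [491.6000061035156, -81.4000015258789], 70.1, 136.2, 94.0)]
at [430.4 367.3 169.1] 85.3 w 82.5
[-32, 6, -1] -0.1
[-32, 6, -1] -0.1
[-32, 6, -1] -0.1
[-32, 6, -1] -0.1
[-32, 6, -1] -0.1
[-32, 6, -1] -0.1
[-32, 6, -1] -0.1
[-32, 6, -1] -0.1
[-32, 6, -1] -0.1
[-32, 6, -1] -0.1
[-32, 6, -1] -0.1
[-32, 6, -1] -0.1
[-32, 6, -1] -0.1
[-32, 6, -1] -0.1
```

Emit:
carry_out([
  [30,[-30,6,0],-0.4],
  [30,[-42,8,0],-0.4],
  [30,[-42,8,0],-0.4],
  [30,[-42,8,0],-0.4],
  [30,[-42,8,0],0],
  [30,[-42,8,0],0],
  [30,[-42,8,0],0],
  [30,[-42,8,0],0],
])

```text
time: 13.55
tool_pos: [0.4721, 0.0381, 0.1668]
ee_rot: [3.14, 0.0, 1.517]
wrist_force: [1.2, 0.0, 0.0]
width: 0.0826
finger_force: 0.0
```

Emit:
carry_out([
  [30,[-42,8,0],0],
  [30,[-42,8,0],0],
  [20,[-39,8,10],0],
  [20,[0,0,20],0],
  [20,[0,0,20],0],
  [20,[0,0,20],0],
  [20,[0,0,0],0],
  [20,[0,0,0],0],
])

```text
time: 14.35
tool_pos: [0.4895, -0.0844, 0.0963]
ee_rot: [3.141, 0.0, 1.517]
wrist_force: [-0.4, 0.5, -0.1]
width: 0.0866
finger_force: 0.0
```

```bash
python3 -c "
from h import *
plan(485,-85,52,87,1)"
```

```text
at [489.5 -84.4  96.3] 86.9 w 86.6
[-1, -4, 44] -0.1
```

Emit:
carry_out([
  [20,[-1,-3,20],0],
  [20,[0,0,15],0],
  [40,[0,0,7],0],
  [60,[0,0,0],0],
  [75,[0,0,0],0],
  [90,[0,0,0],0],
  [100,[0,0,0],0],
  [120,[0,0,0],0],
])

```text
time: 15.15
tool_pos: [0.487, -0.0854, 0.0543]
ee_rot: [3.14, 0.0, 1.517]
wrist_force: [0.9, 0.1, 1.9]
width: 0.0545
finger_force: 30.0
```

Emit:
carry_out([
  [120,[0,0,-10],0],
  [120,[0,0,-30],0],
  [120,[0,0,-40],0],
  [120,[0,0,-10],0],
  [120,[0,0,0],0],
])

```text
time: 15.65
tool_pos: [0.4877, -0.0856, 0.1462]
ee_rot: [3.136, 0.001, 1.517]
wrist_force: [-0.5, 0.0, -1.1]
width: 0.055
finger_force: 30.0
```

```bash
python3 - <<'E'
from h import *
print(ray("top",[[305,108],[305,93]],.0).round(3),ray("top",[[305,93]],.1).round(3))
plan(663,201,142,73,8)
E
```

```text
[[0.803 0.053 0.   ]
 [0.851 0.054 0.   ]] [[0.808 0.051 0.1  ]]
at [487.7 -85.6 146.2] 86.9 w 55.0
[37, 20, 1] 1.7
[38, 19, 1] 1.7
[38, 18, 1] 1.7
[39, 17, 1] 1.7
[39, 15, 1] 1.7
[40, 14, 1] 1.7
[40, 13, 1] 1.7
[40, 12, 1] 1.7
```

Emit:
carry_out([
  [120,[37,20,0],1.7],
  [120,[38,19,0],1.7],
  [120,[38,18,0],1.7],
  [120,[39,17,0],1.7],
  [120,[39,15,0],1.7],
  [120,[40,14,0],1.7],
  [120,[40,13,0],1.7],
  [120,[40,12,0],1.7],
])

```text
time: 16.45
tool_pos: [0.6613, 0.2039, 0.1402]
ee_rot: [-3.137, 0.003, 1.279]
wrist_force: [0.0, -0.2, -0.8]
width: 0.0552
finger_force: 30.0
```

Emit:
carry_out([
  [120,[0,0,20],0],
  [120,[0,0,25],0],
  [120,[0,0,10],0],
  [120,[0,0,0],0],
  [120,[0,0,0],0],
])

```text
time: 16.95
tool_pos: [0.6617, 0.2022, 0.0882]
ee_rot: [-3.141, 0.0, 1.279]
wrist_force: [-0.3, -0.2, -0.4]
width: 0.0547
finger_force: 30.0
```

```bash
python3 - <<'E'
from h import *
t=robot.snapshot("top");s=robot.snapshot("scene");cv2.imwrite("pics/s4.png",s);cv2.imwrite("pics/t4.png",t)
plan(663,201,30,73,1)
cv2.imwrite("pics/c8.png",np.hstack([cv2.resize(s[195:275,180:260],(400,400),interpolation=2),cv2.resize(t[180:240,310:390],(400,300),interpolation=2).__class__((400,400,3),dtype=np.uint8)*0]))
im=cv2.resize(t[185:235,310:390],(400,400),interpolation=2)
cv2.imwrite("pics/c8.png",np.hstack([cv2.resize(s[195:275,180:260],(400,400),interpolation=2),im]))
h=cv2.cvtColor(t,cv2.COLOR_BGR2HSV).astype(int);b=(310,390,185,235)
m=(~((h[...,0]>28)&(h[...,0]<60)&(h[...,1]>50))).astype(np.uint8);o=m*0;o[b[2]:b[3],b[0]:b[1]]=m[b[2]:b[3],b[0]:b[1]];print(rect("top",o,.034))
E
```

```text
at [662.7 202.4  90.2] 73.3 w 54.9
[-1, 1, 60] 0.3
[([348.2, 209.6], [491.6000061035156, -81.0999984741211], 69.7, 136.2, 94.7)]
```

View pics/c8.png

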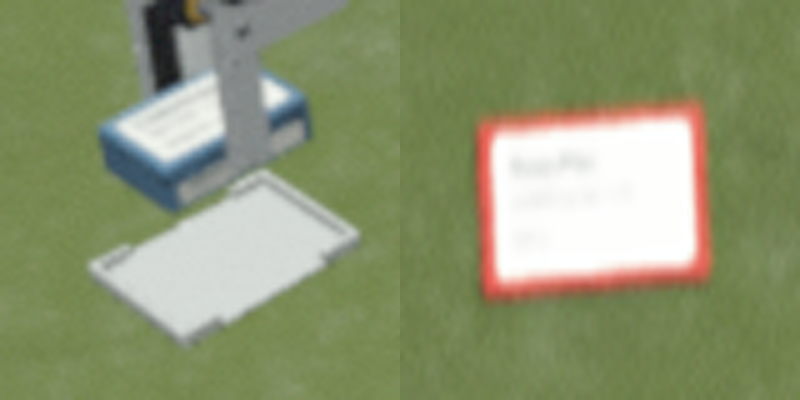

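Emit:
carry_out([
  [120,[-1,1,25],0],
  [120,[0,0,20],0],
  [120,[0,0,10],0],
  [120,[0,0,3],0],
  [120,[0,0,0],0],
  [120,[0,0,0],0],
])

```text
time: 17.65
tool_pos: [0.6636, 0.2015, 0.0322]
ee_rot: [3.139, -0.001, 1.28]
wrist_force: [0.2, -0.3, -0.3]
width: 0.0547
finger_force: 30.0
```

Emit:
carry_out([
  [120,[0,0,3],0],
  [120,[0,0,2],0],
  [120,[0,0,1],0],
  [120,[0,0,0],0],
  [120,[0,0,0],0],
])

```text
time: 18.15
tool_pos: [0.6625, 0.2013, 0.0244]
ee_rot: [-3.142, 0.0, 1.28]
wrist_force: [-0.7, -1.4, 0.1]
width: 0.0545
finger_force: 30.0
```

Emit:
carry_out([
  [120,[0,0,2],0],
  [120,[0,0,0],0],
  [120,[0,0,0],0],
])

```text
time: 18.45
tool_pos: [0.6629, 0.2014, 0.0233]
ee_rot: [3.141, -0.0, 1.28]
wrist_force: [-0.9, -0.3, 3.9]
width: 0.0548
finger_force: 30.0
```

Emit:
carry_out([
  [105,[0,0,0],0],
  [90,[0,0,0],0],
  [60,[0,0,0],0],
  [40,[0,0,0],0],
  [40,[0,0,-15],0],
  [30,[0,0,-40],0],
  [20,[0,0,-50],0],
  [10,[0,0,-20],0],
])

```text
time: 19.25
tool_pos: [0.665, 0.2019, 0.1555]
ee_rot: [3.132, -0.005, 1.28]
wrist_force: [0.3, 0.4, 0.6]
width: 0.0894
finger_force: 0.0
```

```bash
python3 - <<'E'
from h import *
s=robot.snapshot("scene");h=cv2.cvtColor(s,cv2.COLOR_BGR2HSV).astype(int)
m=((h[...,0]<8)|(h[...,0]>172))&(h[...,1]>120);b=(305,365,175,225)
c=[]
o=np.zeros((400,640),np.uint8);o[b[2]:b[3],b[0]:b[1]]=m[b[2]:b[3],b[0]:b[1]];o=cv2.morphologyEx(o,cv2.MORPH_CLOSE,np.ones((3,3)))
q=cv2.approxPolyDP(max(cv2.findContours(o,0,1)[0],key=cv2.contourArea),2,True)[:,0];print(q.tolist(),ray("scene",q,.034).round(3)[:,:2].tolist())
plan(489,-82,140,94.5,9)
E
```

```text
[[350, 189], [336, 210], [320, 208], [317, 205], [316, 216], [335, 220]] [[0.463, -0.144], [0.455, -0.027], [0.499, -0.017], [0.513, -0.027], [0.491, 0.022], [0.438, 0.017]]
at [666.1 202.2 158.3] 73.3 w 89.9
[-36, -10, 2] -2.4
[-35, -11, 2] -2.4
[-35, -13, 2] -2.4
[-34, -14, 2] -2.4
[-34, -16, 2] -2.4
[-33, -17, 2] -2.4
[-32, -18, 2] -2.4
[-32, -20, 2] -2.4
[-31, -21, 2] -2.4
```

Emit:
carry_out([
  [5,[-40,-12,0],-2.6],
  [5,[-40,-14,0],-2.6],
  [5,[-40,-16,0],-2.6],
  [5,[-39,-17,0],-2.7],
  [5,[-38,-18,0],-2.7],
  [5,[-37,-20,0],-2.7],
  [0,[-36,-22,0],-2.7],
  [0,[-34,-22,10],-2.7],
])

```text
time: 20.1
tool_pos: [0.4818, -0.0843, 0.1386]
ee_rot: [3.139, 0.001, 1.654]
wrist_force: [0.7, -1.0, -0.1]
width: 0.0941
finger_force: 0.0
```

Emit:
carry_out([
  [0,[0,0,25],0],
  [0,[0,0,25],0],
  [0,[0,0,0],0],
  [0,[0,0,0],0],
])

```text
time: 20.5
tool_pos: [0.4819, -0.0827, 0.0874]
ee_rot: [-3.141, -0.0, 1.652]
wrist_force: [0.3, -0.8, 0.7]
width: 0.0938
finger_force: 0.0
```

```bash
python3 -c "
from h import *
plan(490,-82,23,94.5,1)"
```

```text
at [481.9 -82.7  87.4] 94.6 w 93.8
[0, 8, 64] 0.1
```

Emit:
carry_out([
  [0,[0,8,10],0],
  [0,[0,0,20],0],
  [0,[0,0,20],0],
  [20,[0,0,12],0],
  [40,[0,0,0],0],
  [60,[0,0,0],0],
  [80,[0,0,0],0],
  [110,[0,0,0],0],
])

```text
time: 21.3
tool_pos: [0.4913, -0.0824, 0.0268]
ee_rot: [3.139, 0.001, 1.651]
wrist_force: [0.4, 0.2, 0.4]
width: 0.0611
finger_force: 30.0
```

Emit:
carry_out([
  [110,[0,0,0],0],
  [110,[0,0,0],0],
])

```text
time: 21.5
tool_pos: [0.4913, -0.0825, 0.0267]
ee_rot: [3.139, 0.001, 1.651]
wrist_force: [1.0, -0.5, 4.6]
width: 0.062
finger_force: 30.0
```

Emit:
carry_out([
  [110,[0,0,-10],0],
  [110,[0,0,-25],0],
  [110,[0,0,-25],0],
  [110,[-20,0,0],0],
  [110,[-40,0,0],0],
  [110,[-40,0,0],0],
  [110,[-40,0,0],0],
  [110,[-40,0,0],0],
])

```text
time: 22.3
tool_pos: [0.5041, -0.2627, 0.0851]
ee_rot: [-3.14, -0.001, 1.651]
wrist_force: [0.6, -0.9, -3.0]
width: 0.0617
finger_force: 30.0
```

```bash
python3 -c "
from h import *
plan(466,-378,85,96,3)"
```

```text
at [ 504.1 -262.7   85.1] 94.6 w 61.7
[-37, -16, 0] -0.5
[-37, -16, 0] -0.5
[-37, -16, 0] -0.5
```

Emit:
carry_out([
  [110,[-37,-16,0],-0.5],
  [110,[-37,-16,0],-0.5],
  [110,[-37,-16,0],-0.5],
  [110,[0,0,20],0],
  [110,[0,0,0],0],
  [110,[0,0,0],0],
])

```text
time: 22.9
tool_pos: [0.4661, -0.3754, 0.0645]
ee_rot: [-3.14, -0.003, 1.678]
wrist_force: [0.1, -0.2, -1.0]
width: 0.0615
finger_force: 30.0
```

```bash
python3 - <<'E'
from h import *
s=robot.snapshot("scene");t=robot.snapshot("top")
plan(466,-378,30,96,1)
cv2.imwrite("pics/c9.png",np.hstack([cv2.resize(s[135:195,340:410],(400,400),interpolation=2),cv2.resize(t[190:250,410:480],(400,400),interpolation=2)]))
E
```

```text
at [ 467.3 -375.7   66. ] 96.2 w 61.8
[-2, -2, 36] 0.2
```

View pics/c9.png

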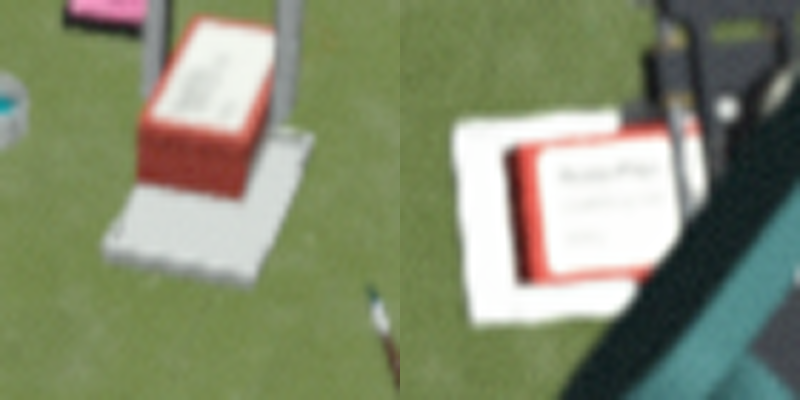

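```bash
python3 - <<'E'
from h import *
px=lambda x,y:[410+(x-400)/5.714,190+y/6.667]
print("tray near edge mid",ray("top",[px(463,220)],.007).round(4))
print("carton bottom near edge mid",ray("top",[px(513,215)],.039).round(4),"top edge",ray("top",[px(533,215)],.073).round(4))
sx=lambda x,y:[340+(x-0)/5.714,135+y/6.667]
print("scene tray near corners top",ray("scene",[sx(105,243),sx(257,275)],.009).round(4))
print("scene carton bottom near corners",ray("scene",[sx(140,180),sx(240,196)],.039).round(4))
E
```

```text
tray near edge mid [[ 0.4603 -0.2993  0.007 ]]
carton bottom near edge mid [[ 0.4606 -0.3152  0.039 ]] top edge [[ 0.4582 -0.3142  0.073 ]]
scene tray near corners top [[ 0.4959 -0.2945  0.009 ]
 [ 0.4084 -0.3008  0.009 ]]
scene carton bottom near corners [[ 0.4823 -0.3098  0.039 ]
 [ 0.4263 -0.3178  0.039 ]]
```

Emit:
carry_out([
  [110,[3,-1,15],0],
  [110,[0,0,13],0],
  [110,[0,0,4],0],
  [110,[0,0,0],0],
  [110,[0,0,0],0],
])

```text
time: 23.5
tool_pos: [0.4656, -0.3735, 0.0333]
ee_rot: [-3.141, -0.0, 1.678]
wrist_force: [-0.1, 0.1, -2.2]
width: 0.0617
finger_force: 30.0
```

Emit:
carry_out([
  [110,[0,0,2],0],
  [110,[0,0,0],0],
  [110,[0,0,0],0],
])

```text
time: 23.8
tool_pos: [0.4657, -0.3738, 0.0318]
ee_rot: [3.141, 0.001, 1.677]
wrist_force: [0.5, 0.2, -2.7]
width: 0.0612
finger_force: 30.0
```

Emit:
carry_out([
  [110,[0,0,2],0],
  [110,[0,0,0],0],
  [110,[0,0,1],0],
  [110,[0,0,0],0],
])

```text
time: 24.2
tool_pos: [0.4658, -0.3739, 0.0297]
ee_rot: [3.141, 0.001, 1.677]
wrist_force: [-1.8, 2.0, 4.5]
width: 0.0615
finger_force: 30.0
```

Floor contact. Release, lift and retreat for a final look.

Emit:
carry_out([
  [80,[0,0,0],0],
  [60,[0,0,0],0],
  [30,[0,0,0],0],
  [10,[0,0,0],0],
  [10,[0,0,-15],0],
  [10,[0,0,-40],0],
  [10,[0,0,-50],0],
  [10,[0,0,-50],0],
])

```text
time: 25.0
tool_pos: [0.4652, -0.3732, 0.1858]
ee_rot: [-3.141, -0.0, 1.678]
wrist_force: [0.8, -0.4, 0.2]
width: 0.0901
finger_force: 0.0
```

Emit:
carry_out([
  [10,[0,-30,0],0],
  [10,[-20,-40,0],0],
  [10,[-30,-40,0],0],
  [10,[-30,-40,0],0],
  [10,[-30,-40,0],0],
  [10,[-30,-40,0],0],
  [10,[-20,-30,0],0],
  [10,[0,0,0],0],
])

```text
time: 25.8
tool_pos: [0.2201, -0.5631, 0.1843]
ee_rot: [-3.14, 0.002, 1.671]
wrist_force: [0.4, 0.3, -1.4]
width: 0.0902
finger_force: 0.0
```

```bash
python3 - <<'E'
from h import *
s=robot.snapshot("scene");t=robot.snapshot("top");cv2.imwrite("pics/s5.png",s);cv2.imwrite("pics/t5.png",t)
T=lambda b:cv2.resize(t[b[2]:b[3],b[0]:b[1]],(200,200),interpolation=2)
S=lambda b:cv2.resize(s[b[2]:b[3],b[0]:b[1]],(200,200),interpolation=2)
cv2.imwrite("pics/c10.png",np.vstack([np.hstack([T((165,220,200,255)),T((225,280,122,177)),T((412,482,188,258)),T((360,405,138,183))]),np.hstack([S((235,305,290,360)),S((190,260,210,280)),S((345,405,140,200)),S((280,325,155,200))]),]))
cv2.imwrite("pics/c11.png",t)
E
```

```text
(no output)
```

View pics/c10.png

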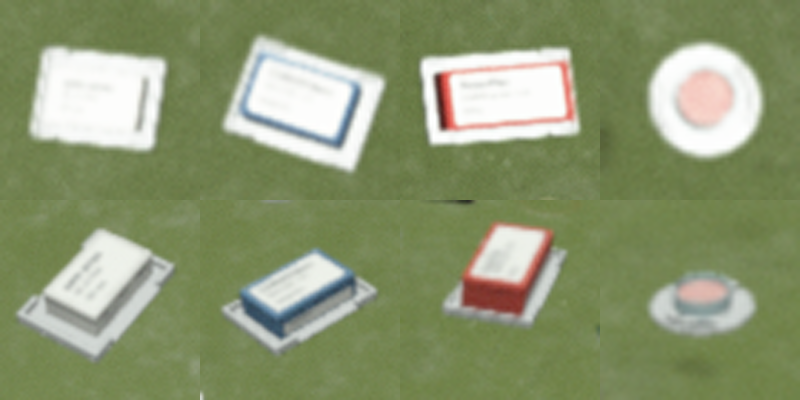

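Each item sits in its tray. I'll check the offsets numerically, allowing for height.

```bash
python3 - <<'E'
from h import *
t=cv2.imread("pics/t5.png");s=cv2.imread("pics/s5.png")
B=lambda h,s,v:(h>95)&(h<125)&(s>60)
R=lambda h,s,v:((h<10)|(h>170))&(s>100)
K=lambda h,s,v:((h<12)|(h>170))&(s>22)&(s<120)&(v>170)
W=lambda h,s,v:(s<60)&(v>150)
for n,im,name,b,f,z in [("top",t,"blue",(225,280,122,177),B,.029),("scene",s,"blue",(190,260,210,280),B,.029),("top",t,"red",(412,482,188,258),R,.037),("scene",s,"red",(345,405,140,200),R,.037),("top",t,"dish",(360,405,138,183),K,.016),("scene",s,"dish",(280,325,155,200),K,.016),
 ("top",t,"middle tray+",(225,280,122,177),lambda h,s,v:~((h>28)&(h<60)&(s>50)),.009)]:
    h=cv2.cvtColor(im,cv2.COLOR_BGR2HSV).astype(int);m=f(h[...,0],h[...,1],h[...,2]).astype(np.uint8);o=m*0;o[b[2]:b[3],b[0]:b[1]]=m[b[2]:b[3],b[0]:b[1]]
    o=cv2.morphologyEx(o,cv2.MORPH_CLOSE,np.ones((5,5)));print(n,name,rect(n,o,z,30))
# unchanged bystanders: difference against first top picture
d=cv2.absdiff(t,cv2.imread("pics/top0.png")).max(2)>45
for c in cv2.findContours(d[:290].astype(np.uint8),0,1)[0]:
    if cv2.contourArea(c)>15:print("changed",cv2.boundingRect(c))
E
```

```text
top blue []
scene blue [([223.4, 245.4], [638.0, 224.6999969482422], 72.7, 96.4, 45.2)]
top red [([427.5, 223.2], [459.20001220703125, -308.6000061035156], 13.0, 54.9, 8.4)]
scene red [([377.2, 163.4], [456.5, -345.5], 65.6, 176.5, 97.5)]
top dish [([383.3, 159.7], [645.9000244140625, -185.8000030517578], 33.0, 34.0, 0.3)]
scene dish [([302.5, 175.0], [641.4000244140625, -187.39999389648438], 25.7, 32.0, 25.0)]
top middle tray+ [([253.2, 150.2], [664.0, 202.0], 86.1, 115.4, 73.0)]
changed (563, 287, 36, 3)
changed (423, 209, 50, 25)
changed (325, 198, 48, 24)
changed (377, 154, 13, 13)
changed (235, 136, 35, 27)
```

The dish is about 1 mm off centre, the cartons are within a few mm of their tray centres, and nothing else has moved. Handing in.

```bash
python3 -c "
from bench import robot
print(robot.close_job())"
```

```text
the job is handed in; nothing more can be done
None
```

The job is handed in at about 26 s of the 128 s allowed: each carton lies flat in the tray made to its length, the dish is upright within about 1 mm of the middle of the round tray, and before/after pictures show nothing else on the bench moved.

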